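Pack the injection kit tray and leave the look-alikes

ROBOT

A 6-joint arm with a two-finger parallel gripper is mounted at the origin on a cart in front of the work surface, level with it; the furniture and walls round the work are solid. World frame = base frame: x ahead of the robot, y to its left, z up, the work surface at z = 0. Lengths are in m, angles in rad, forces in N, time in s.
With the tool pointing down it reaches from about 0.275 to 0.725 m from the base axis. Payload 5.6 kg.
Tool frame: the origin (TCP) lies on the centre line of the jaws, within the pads' length; the fingertips stand 11 mm ahead of it and the grasp point (between the pads) lies 8 mm behind it (r.tip_reach is the distance from the TCP to the fingertips, in m); z points along the fingers, y is the line along which they close (so a half turn about z gives the same grasp; the last joint's range is limited). The gripper opens to 85 mm and grips with 20 to 120 N. Pads are 22 mm wide; open, the fingers measure 114 mm over their backs; the gripper's body (76 mm by 85 mm) begins 54 mm behind the grasp point. The pads swing forward as they close: fully open they stand 13 mm farther back than shut.
Start: joints at [-1.028, 0.255, 0.108, 0, -1.424, -0.285], TCP at [0.14, -0.532, 0.242] pointing down, gripper open.
Joint ranges: [-2.95, 2.95], [-1.21, 1.97], [-1.09, 1.5], [-2.87, 1.71], [-2.94, -0.07], [-3.05, 3.05]. Speed limits (rad/s): [2.57, 2.57, 3.14, 3.14, 3.14, 3.14].

INTERFACE

Orientations are given as a unit quaternion [w, x, y, z].
In Python, from station import r gives the robot as it stands.
- The arm moves only by the shell command python3 drive.py 'ROWS' [FORCE]. ROWS is a JSON list that holds a single list of rows (three levels of brackets), with 1 to 8 rows, each of 5 numbers: the finger opening in m, then dx, dy, dz in m, then a turn about the tool's z in rad; each row is the pose to reach, as a shift and turn from the pose commanded when the command began, along the tool's axes at that moment; what a row does not reach only later rows make up. A row lasts 1/10 s, in which the tool goes at most 0.05 m and 0.15 rad, less where a joint would pass 70% of its speed; a pose out of reach is approached as far as the arm can. The fingers move at their own pace and stop on an object; FORCE is the grip in N (left out, the last holds). Time passes only in rows, so rows that do not move let the fingers close. It prints the time, the measured TCP pose, the force, the opening and the grip force at its end. Input that does not fit is refused with a message, and nothing moves.
- r.sense(): the state, without advancing time (a new reading comes with each control period).
- r.snapshot(name): name is "side" or "top" or "wrist"; returns the picture (384x512x3 uint8, red, green, blue); there is no depth.
- r.camera_params(name): a dict with "fx", "fy", "cx", "cy" (pixels), "T" (4x4, takes a point from camera to world coordinates). Camera axes: x right, y up, looking along -z (the intrinsics and any distortion apply to the point x, -y, -z); pixel columns grow to the right and rows downward; lengths in m; the calibration is good to about 2 mm. A picture is of the moment at which its call begins: read the wrist's pose just before it. camera_params takes no time and is no camera call; for the wrist camera it gives the pose at the moment of the call.
- r.sign_off(): hands the job in; it is judged then, once.
The state is a dict: "time_s": time; "joint_positions": joint angles; "qd": joint speeds; "tau": joint torques, N m; "position": TCP position; "orientation": TCP orientation; "contact_force": force on the tool from outside, world axes, zero at the start; "wrist_torque": the same for the moment, N m; "opening": finger opening in m; "grasp_force": force on a finger pad.
Only numpy, scipy, OpenCV 4.12 (cv2) and the standard library are available. Lean on these libraries where they do the work, as an engineer would, in place of code of your own. Each camera call takes 0.05 s, during which the arm holds its last target. There are 200 camera calls.

TASK

Pack the steel kit tray for the next microinjection: put the small vial, the small culture dish, the pipette capsule and the syringe each into the insert made for it, lying or standing flat on the floor of its pocket, with the vial and the dish kept upright all the way. The larger bottle and the larger dish are not part of the kit: leave them where they stand.

Things in the scene. Friction and masses are not known exactly. Their poses are not given: they have to be found in the camera images.
- vial: The small vial: closed round white reagent bottle with a cap, 28 mm diameter, 56 mm high in all; the straight body reaches 46 mm up, the cap above it is narrower. Stands upright on the table. Origin: centre of its underside, z up.
- small_dish: The small culture dish with its lid on: round, clear with pink content, 36 to 38 mm diameter, 13 mm high (its rim can be gripped up to 11 mm). Origin: centre of its underside, z up.
- capsule: The pipette capsule: closed oblong plastic box with a white body and a push-on lid, 24 mm wide (x), 78 mm long (y), 20 mm high, lying flat. Origin: centre of its underside, z up; its long side is its y axis.
- syringe: The 1 ml syringe, whitish, 99 mm long (its y axis), 16 mm at the widest. Barrel: rod 8.4 mm thick from y = -36 to +50 mm (nose), axis 8 mm above the origin; grip it across at mid-length. Finger flange 17 mm high, 10 mm wide at y = -35 mm; thumb disc of 16 mm diameter at y = -48 mm. It lies on flange and nose, about 3 degrees nose down. Origin: mid-length, level with the flange foot.
- vial_insert: Fixed grey block 22 mm high in the steel kit tray, on its floor 2 mm above the table; tray rim 20 mm high, the four inserts fill it. Origin: centre of the underside, below the middle of its pocket. Square block 61 x 61 mm with a deep round pocket of 44 mm diameter, 18 mm deep: its floor is 4 mm above the block's origin. For the small vial.
- dish_insert: Fixed grey block 22 mm high in the steel kit tray, on its floor 2 mm above the table; tray rim 20 mm high, the four inserts fill it. Origin: centre of the underside, below the middle of its pocket. Square block 61 x 61 mm with a shallow, wider round pocket of 54 mm diameter, 6 mm deep: its floor is 16 mm above the block's origin. For the small dish.
- capsule_insert: Fixed grey block 22 mm high in the steel kit tray, on its floor 2 mm above the table; tray rim 20 mm high, the four inserts fill it. Origin: centre of the underside, below the middle of its pocket. 48 x 124 mm (x, y) with a rectangular pocket 40 x 94 mm (x, y), 9 mm deep: its floor is 13 mm above the block's origin. For the pipette capsule, lengthwise along y, either way round.
- syringe_insert: Fixed grey block 22 mm high in the steel kit tray, on its floor 2 mm above the table; tray rim 20 mm high, the four inserts fill it. Origin: centre of the underside, below the middle of its pocket. 48 x 124 mm (x, y) with a longer, narrower rectangular pocket 32 x 115 mm (x, y), 6 mm deep: its floor is 16 mm above the block's origin. For the syringe, lengthwise along y, either way round.
- large_bottle: Look-alike that stays: white reagent bottle with a cap, same shape as the vial but 38 mm diameter and 71 mm high, upright. Origin: centre of its underside.
- large_dish: Look-alike that stays: culture dish with lid, clear with pink content, 63 mm diameter, 16 mm high. Origin: centre of its underside.

How it is judged:
By the outcome, as a careful person would: the job done as asked, in the order asked, and still so for the second after the job is handed in, with the robot touching nothing.
It also fails if it takes over 93 s, if anything falls off the work surface, if the arm or the gripper's body presses on something with over 40 N, if the wrist force passes 120 N, or if a joint passes its speed limit or range.

## Working session

There is one attempt and no reset: what is moved stays moved. The work goes in short steps, Python scripts to look and compute and a shell command to move; the robot and the scene stay as the last step left them, time stands still between calls to the robot, and variables do not carry over. Pictures are saved under pics/ and viewed, at most 14 in all, crops included, and the job is handed in when it is done.

```bash
ls; mkdir -p pics
python3 - <<'E'
from station import r
import cv2, numpy as np
s=r.sense(); print(s['time_s'],s['position'],s['orientation'],s['opening'],r.tip_reach)
for n in ("top","side"):
    p=r.camera_params(n); print(n,{k:(np.round(v,3).tolist() if k=='T' else v) for k,v in p.items()})
    im=r.snapshot(n); cv2.imwrite(f'pics/{n}0.png',im[:,:,::-1])
E
```

```text
drive.py
pics
station.py
0.0 [ 0.1401633  -0.53134229  0.24135954] [-1.53376352e-04 -1.28521311e-01  9.91706261e-01  9.70312412e-04] 0.085372832096148 0.011
top {'fx': 487.31419685634194, 'fy': 487.31419685634194, 'cx': 255.40093658952918, 'cy': 185.20250287261217, 'T': [[0.011, 0.999, -0.031, 0.487], [-1.0, 0.01, -0.027, -0.217], [-0.026, 0.032, 0.999, 0.877], [0.0, 0.0, 0.0, 1.0]]}
side {'fx': 447.3299331891802, 'fy': 447.3299331891802, 'cx': 255.916525096415, 'cy': 200.93906477816415, 'T': [[-0.992, -0.093, 0.084, 0.583], [0.124, -0.629, 0.767, 0.462], [-0.018, 0.772, 0.636, 0.567], [0.0, 0.0, 0.0, 1.0]]}
```

View pics/top0.png

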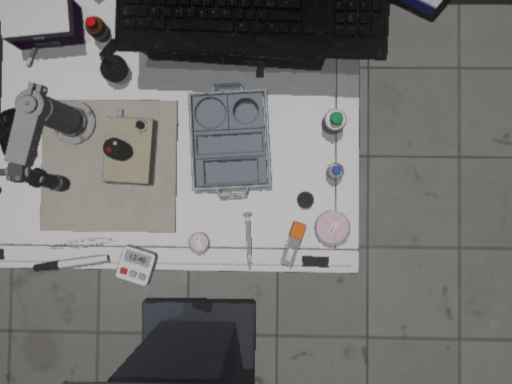

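View pics/side0.png

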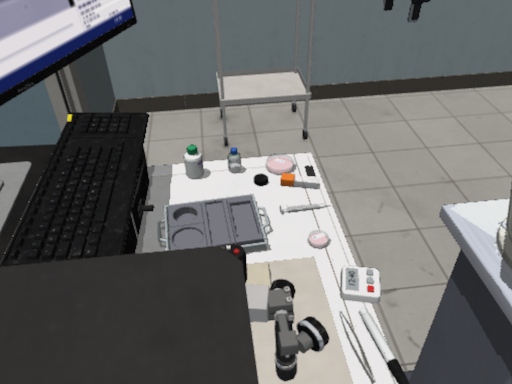

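Run:
```python
import numpy as np
from station import r
print({k:(np.round(v,4).tolist() if k=='T' else v) for k,v in r.camera_params('wrist').items()})
```

```text
 3  7 40 station.py
{'fx': 312.62699233285565, 'fy': 312.62699233285565, 'cx': 253.1071313078125, 'cy': 196.824759862698, 'T': [[-0.2547, -0.9313, -0.2603, 0.0749], [0.967, -0.2449, -0.0701, -0.5494], [0.0016, -0.2696, 0.963, 0.3732], [0.0, 0.0, 0.0, 1.0]]}
```
Top picture: world orientation: col right = -y; row up = +x. Scene: vial (blue cap) around (335,171), large bottle (335,121), small dish (199,242), large dish (333,228), capsule (293,243) orange lid, syringe (249,240). Tray centre (230,140). Items are around the base? Robot base at origin... camera at x=.487,y=-.217, z=.877. Robot not visible?? Robot at (0,0)... pixel: col = 255 - (y+.217)*555 = 135 , row=185+.487*555= 455 roughly. With start TCP (0.14,-.53): col 430, row 378. Hmm, gripper not visible in top... arm is drawn at bottom (142..255, 300-384). Edge of the table at row 272: x~0.33. The tool at the start (0.14,-0.53,0.24): out of view-ish. OK.

The top view shows the tray around (230,140): big circle pocket (210,112) for the dish, small one (246,110) for the vial, long narrow pocket (230,144) for the syringe and short wide pocket (230,173) for the capsule. The vial with the blue cap is at (335,171), the large bottle at (335,121), the small dish at (199,242) and the large dish at (333,228). The capsule with the orange lid is at (293,243) and the syringe at (249,240). The side view shows the same objects. I'll enlarge both to measure more precisely.

Run:
```python
import cv2
a=cv2.imread('pics/top0.png')[82:282,182:362]; cv2.imwrite('pics/topc.png',cv2.resize(a,None,fx=3,fy=3,interpolation=cv2.INTER_CUBIC))
a=cv2.imread('pics/side0.png')[140:265,150:345]; cv2.imwrite('pics/sidec.png',cv2.resize(a,None,fx=4,fy=4,interpolation=cv2.INTER_CUBIC))
```

View pics/topc.png

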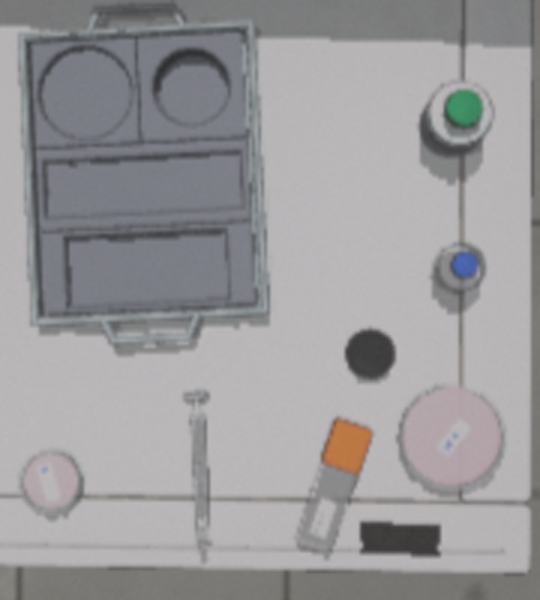

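View pics/sidec.png

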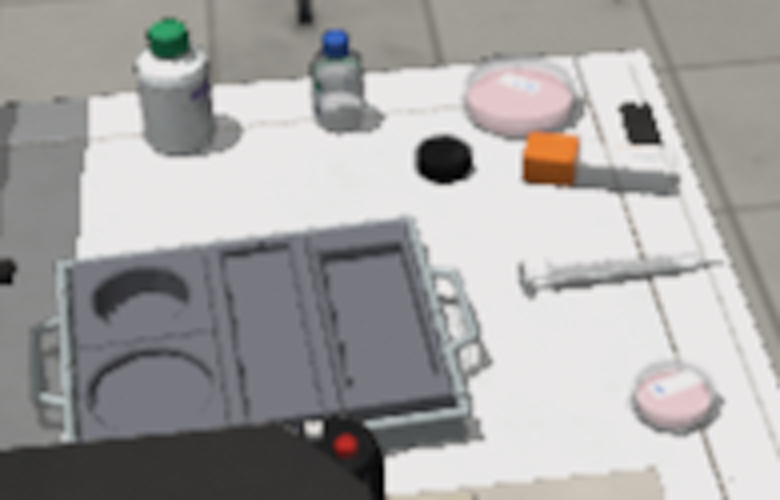

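```bash
cat > h.py <<'E'
import numpy as np, cv2
from station import r
def ray(n,u,v,P=None):
    P=P or r.camera_params(n); T=np.array(P['T'])
    d=T[:3,:3]@np.array([(u-P['cx'])/P['fx'],-(v-P['cy'])/P['fy'],-1.]); return T[:3,3],d/np.linalg.norm(d)
def plane(n,u,v,z,P=None):
    o,d=ray(n,u,v,P); return (o+d*(z-o[2])/d[2])[:2]
def tri(rays):
    A=sum(np.eye(3)-np.outer(d,d) for o,d in rays); b=sum((np.eye(3)-np.outer(d,d))@o for o,d in rays)
    x=np.linalg.solve(A,b); return x,[np.linalg.norm((np.eye(3)-np.outer(d,d))@(x-o)) for o,d in rays]
def tc(u,v): return (u+.5)/3-.5+182,(v+.5)/3-.5+82
def sc(u,v): return (u+.5)/4-.5+150,(v+.5)/4-.5+140
E
python3 - <<'E'
from h import *
np.set_printoptions(precision=4,suppress=True)
for n,a,b,z in [('vialcap',(464,264),(336,36),.056),('dish',(50,481),(676,388),.013),('caplidA',(340,418),(528,135),.02),('sypocket',(144,186),(276,342),.024),
 ('vialpocket',(192,88),(141,297),.024),('dishpocket',(86,93),(152,388),.024),('thumb',(196,397),(526,278),.008),('nose',(204,545),(700,265),.006),('cappocket',(147,269),(392,332),.024)]:
    x,e=tri([ray('top',*tc(*a)),ray('side',*sc(*b))]); print(n,x,np.array(e),'plane',plane('top',*tc(*a),z),plane('side',*sc(*b),z))
def T(l,z): return np.array([plane('top',*tc(*p),z) for p in l])
lid=T([(340,418),(373,432),(360,475),(322,458)],.02); print('lid',lid.tolist(), 'bodyend',T([(297,545),(328,556)],.018).tolist())
for q in ([(42,164),(241,152),(246,208),(48,220)],[(64,238),(226,230),(230,299),(68,310)]):
    c=T(q,.024); print('pocket',c.mean(0),np.linalg.norm(c[1]-c[0]),np.linalg.norm(c[2]-c[1]),c[1]-c[0]+c[2]-c[3])
E
```

```text
vialcap [ 0.5403 -0.3307  0.0579] [0.0004 0.0004] plane [ 0.5408 -0.331 ] [ 0.5397 -0.3336]
dish [ 0.412  -0.0937  0.0118] [0.0008 0.0008] plane [ 0.413  -0.0941] [ 0.4115 -0.0925]
caplidA [ 0.4511 -0.2634  0.0327] [0.0019 0.0019] plane [ 0.4524 -0.2644] [ 0.4461 -0.2804]
sypocket [ 0.5868 -0.1475  0.0137] [0.0014 0.0014] plane [ 0.5869 -0.1484] [ 0.5854 -0.1359]
vialpocket [ 0.6453 -0.1759  0.0237] [0.0004 0.0004] plane [ 0.6448 -0.1759] [ 0.6456 -0.1757]
dishpocket [ 0.6412 -0.1136  0.0244] [0.0003 0.0003] plane [ 0.6415 -0.1136] [ 0.6409 -0.1139]
thumb [ 0.4637 -0.1797  0.0097] [0.0003 0.0003] plane [ 0.4634 -0.1796] [ 0.4636 -0.1817]
nose [ 0.3761 -0.1853  0.0025] [0.0008 0.0008] plane [ 0.3757 -0.1853] [ 0.3782 -0.1814]
cappocket [ 0.5354 -0.1494  0.0115] [0.0036 0.0036] plane [ 0.5382 -0.1508] [ 0.533 -0.135]
lid [[0.4524163944298503, -0.26441262265954124], [0.4444930942997256, -0.28369059782114187], [0.4193936148284108, -0.2763181071139802], [0.4289978220225585, -0.2541197930859874]] bodyend [[0.3780113495105728, -0.2400619592746276], [0.37187664846829943, -0.25818890890682794]]
pocket [ 0.5869 -0.1485] 0.11708205826019188 0.0330111562036301 [ 0.0159 -0.2329]
pocket [ 0.5381 -0.1507] 0.09509726836125196 0.040438308147643605 [ 0.0129 -0.1897]
```

Both views agree to within about 2 mm. Next I'll move over the middle of the scene, turn the tool to align with y, and take a closer wrist picture.

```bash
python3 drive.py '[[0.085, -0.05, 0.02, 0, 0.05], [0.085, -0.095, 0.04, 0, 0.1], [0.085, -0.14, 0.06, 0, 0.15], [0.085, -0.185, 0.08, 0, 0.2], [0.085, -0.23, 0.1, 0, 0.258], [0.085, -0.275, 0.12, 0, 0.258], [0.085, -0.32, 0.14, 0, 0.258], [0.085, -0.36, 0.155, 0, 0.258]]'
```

```text
refused: ROWS must be a list holding one list of rows, three levels of brackets. Nothing was moved.
```

I used the wrong layout. The manual says a list holding one list of rows, three levels of brackets; once more.

```bash
python3 drive.py '[[[0.085, -0.05, 0.02, 0, 0.05], [0.085, -0.095, 0.04, 0, 0.1], [0.085, -0.14, 0.06, 0, 0.15], [0.085, -0.185, 0.08, 0, 0.2], [0.085, -0.23, 0.1, 0, 0.258], [0.085, -0.275, 0.12, 0, 0.258], [0.085, -0.32, 0.14, 0, 0.258], [0.085, -0.36, 0.155, 0, 0.258]]]'
python3 - <<'E'
from h import *
s=r.sense(); print(s['position'],s['orientation'],s['joint_positions'])
E
```

```text
time_s: 0.9
position: [0.4502, -0.288, 0.242]
orientation: [-0.0, -0.0, 1.0, 0.0]
contact_force: [0.4, -0.7, 0.2]
opening: 0.0848
grasp_force: 0.0
[ 0.45017364 -0.28803195  0.24202635] [-1.89329445e-04 -4.05216708e-04  9.99999871e-01  2.41449015e-04] [-2.76354078e-01  2.24641337e-01  6.77234498e-02 -3.65519776e-04
 -1.41437465e+00 -1.29357478e+00]
```

```bash
python3 drive.py '[[[0.085, 0.03, 0.04, 0, 0], [0.085, 0.03, 0.06, 0, 0], [0.085, 0.03, 0.06, 0, 0]]]'
python3 - <<'E'
from h import *
import json
P=r.camera_params('wrist'); im=r.snapshot('wrist')
json.dump({k:np.array(v).tolist() for k,v in P.items()},open('w1.json','w'))
cv2.imwrite('pics/w1.png',im[:,:,::-1]); cv2.imwrite('pics/w1b.png',cv2.resize(im[:,:,::-1],(800,600),interpolation=cv2.INTER_CUBIC))
E
```

```text
time_s: 1.2
position: [0.4185, -0.2281, 0.2419]
orientation: [-0.0, -0.001, 1.0, 0.0]
contact_force: [0.3, -0.6, 0.5]
opening: 0.0853
grasp_force: 0.0
```

View pics/w1b.png

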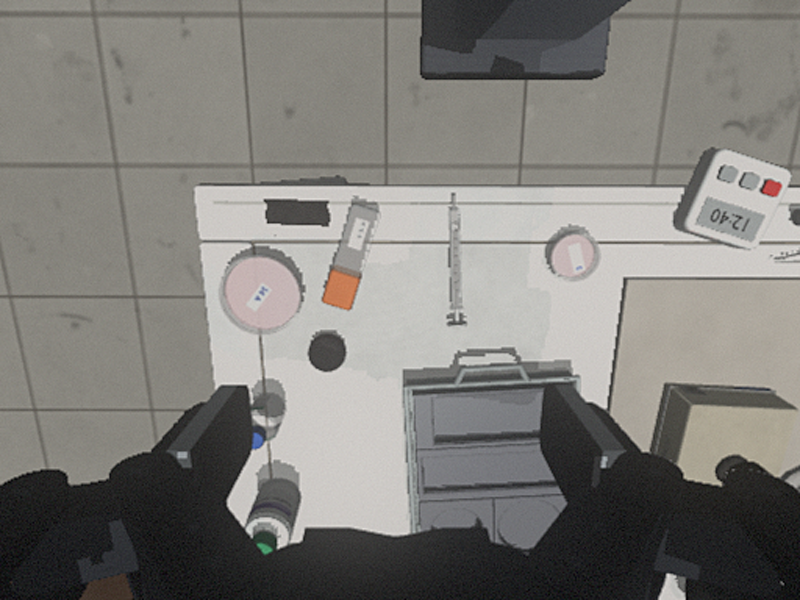

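The wrist view shows the small dish at (573,252) and the capsule with corners (350,198), (379,206), (353,309) and (322,300). The syringe runs from its nose at (453,195) to its thumb disc at (456,321). I'll compare these with the top-view fixes.

Run:
```python
from h import *
import json
np.set_printoptions(precision=4,suppress=True)
P=json.load(open('w1.json'))
f=lambda u,v:((u+.5)*.64-.5,(v+.5)*.64-.5)
W=lambda u,v,z: plane('w',*f(u,v),z,P)
print('dish',W(573,251,.013), tri([ray('w',*f(573,251),P),ray('top',*tc(50,481))]))
c=[W(350,198,.018),W(379,206,.018),W(353,309,.02),W(322,300,.02)]; print('caps',c,np.mean(c,0),(c[0]+c[1]-c[2]-c[3])/2)
print('syr nose/thumb',W(453,193,.005),W(456,321,.01),'top',plane('top',*tc(204,558),.005),plane('top',*tc(196,397),.01))
print('syr barrel',tri([ray('w',*f(456,250),P),ray('side',*sc(620,272))]))
print(tri([ray('w',*f(338,272),P),ray('top',*tc(356,434))]))
```

```text
dish [ 0.4075 -0.0967] (array([ 0.4109, -0.0909, -0.0047]), [np.float64(0.000848660459395238), np.float64(0.0008486604593952453)])
caps [array([ 0.3692, -0.261 ]), array([ 0.3748, -0.2404]), array([ 0.4507, -0.2604]), array([ 0.4438, -0.2835])] [ 0.4096 -0.2613] [-0.0752  0.0212]
syr nose/thumb [ 0.3661 -0.1864] [ 0.463  -0.1813] top [ 0.3679 -0.1853] [ 0.4634 -0.1797]
syr barrel (array([ 0.4127, -0.1837,  0.0027]), [np.float64(0.0042710499017540714), np.float64(0.004271049901754191)])
(array([ 0.4389, -0.2798, -0.0609]), [np.float64(0.0006966218423888887), np.float64(0.0006966218423888602)])
```

```bash
python3 drive.py '[[[0.036, -0.04, -0.014, 0.02, 0], [0.036, -0.08, -0.028, 0.04, 0], [0.036, -0.112, -0.037, 0.07, 0], [0.036, -0.112, -0.037, 0.12, 0], [0.036, -0.112, -0.037, 0.17, 0], [0.036, -0.112, -0.037, 0.205, 0], [0.036, -0.112, -0.037, 0.215, 0], [0.036, -0.112, -0.037, 0.217, 0]]]' 40; python3 drive.py '[[[0.036, 0, 0, 0.001, 0], [0.036, 0, 0, 0.002, 0], [0.036, 0, 0, 0.003, 0], [0.036, 0, 0, 0.004, 0]]]'
```

```text
time_s: 2.05
position: [0.5303, -0.2679, 0.0244]
orientation: [-0.001, 0.0, 1.0, 0.0]
contact_force: [-0.7, -0.1, 0.3]
opening: 0.0361
grasp_force: 0.0
time_s: 2.45
position: [0.5315, -0.2673, 0.0225]
orientation: [0.001, 0.0, 1.0, -0.0]
contact_force: [0.9, -0.2, 0.2]
opening: 0.0359
grasp_force: 0.0
```

```bash
for i in 1 2 3 4 5; do :; done; python3 drive.py '[[[0.036, 0, 0, 0.002, 0], [0.036, 0, 0, 0.004, 0], [0.036, 0, 0, 0.004, 0], [0.036, 0, 0, 0.004, 0]]]'|egrep 'pos|force'; python3 drive.py '[[[0.036, 0, 0, 0.001, 0], [0.036, 0, 0, 0.002, 0], [0.036, 0, 0, 0.002, 0], [0.036, 0, 0, 0.002, 0]]]'|egrep 'pos|force'; python3 drive.py '[[[0.036, 0, 0, 0.001, 0], [0.036, 0, 0, 0.002, 0], [0.036, 0, 0, 0.002, 0], [0.036, 0, 0, 0.002, 0]]]'|egrep 'pos|force'
```

```text
position: [0.5307, -0.2672, 0.0172]
contact_force: [0.0, 0.1, 0.1]
grasp_force: 0.0
position: [0.5308, -0.2672, 0.0153]
contact_force: [-0.1, 0.4, 0.2]
grasp_force: 0.0
position: [0.5308, -0.2672, 0.0133]
contact_force: [-0.4, 1.1, -0.1]
grasp_force: 0.0
```

```bash
python3 drive.py '[[[0.036, 0, 0, 0.001, 0], [0.036, 0, 0, 0.002, 0], [0.036, 0, 0, 0.002, 0]]]'|egrep 'pos|force'; python3 drive.py '[[[0.036, 0, 0, 0.001, 0], [0.036, 0, 0, 0.0015, 0], [0.036, 0, 0, 0.0015, 0]]]'|egrep 'pos|force'; python3 drive.py '[[[0.036, 0, 0, 0.001, 0], [0.036, 0, 0, 0.0015, 0], [0.036, 0, 0, 0.0015, 0]]]'|egrep 'pos|force'
```

```text
position: [0.5307, -0.2671, 0.0111]
contact_force: [0.2, -1.3, 1.0]
grasp_force: 0.0
position: [0.5309, -0.2672, 0.0101]
contact_force: [-0.8, 1.2, 3.7]
grasp_force: 1.5
position: [0.5309, -0.2672, 0.01]
contact_force: [-4.3, 2.3, 11.9]
grasp_force: 6.5
```

Contact came at TCP z ≈ 10.5 mm with a 36 mm opening, so tip reach is about 10.5 mm. Next I'll grasp the vial.

```bash
python3 drive.py '[[[0.06, 0, 0, -0.05, 0], [0.06, 0, 0, -0.09, 0], [0.06, -0.0095, -0.03, -0.11, 0], [0.06, -0.0095, -0.065, -0.11, 0], [0.06, -0.0095, -0.065, -0.11, 0], [0.06, -0.0095, -0.065, -0.11, 0]]]'
python3 - <<'E'
from h import *
im=r.snapshot('wrist'); cv2.imwrite('pics/w2.png',im[:,:,::-1])
E
```

```text
time_s: 5.15
position: [0.5399, -0.3326, 0.1175]
orientation: [-0.0, 0.001, 1.0, 0.0]
contact_force: [-0.3, -0.3, -0.7]
opening: 0.06
grasp_force: 0.0
```

View pics/w2.png

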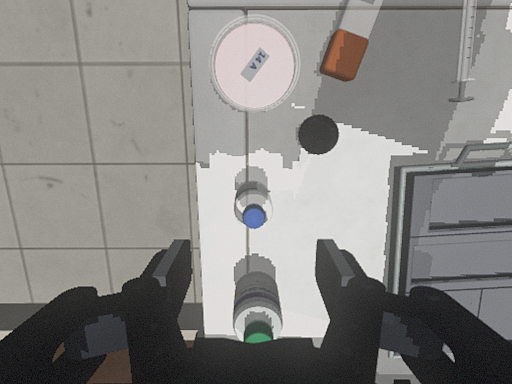

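The blue cap is at (254,216), midway between the fingers (columns about 180 and 325). I'll check its position in x.

Run:
```python
from h import *
print(plane('wrist',254,217,.056),plane('wrist',253,208,.040), r.sense()['position'])
```

```text
[ 0.54009404 -0.3316679 ] [ 0.53900838 -0.33231909] [ 0.53990824 -0.33193599  0.11754601]
```

```bash
python3 drive.py '[[[0.06, 0, 0, 0.04, 0], [0.06, 0, 0, 0.07, 0], [0.06, 0, 0, 0.084, 0], [0.06, 0, 0, 0.084, 0], [0.06, 0, 0, 0.084, 0], [0.02, 0, 0, 0.084, 0], [0.02, 0, 0, 0.084, 0], [0.02, 0, 0, 0.084, 0]]]' 30; python3 drive.py '[[[0.02, 0, 0, 0, 0], [0.02, 0, 0, 0, 0], [0.02, 0, 0, 0, 0]]]'
```

```text
time_s: 6.0
position: [0.5412, -0.3325, 0.036]
orientation: [0.001, -0.0, 1.0, -0.001]
contact_force: [-0.9, 1.3, 4.0]
opening: 0.0269
grasp_force: 29.3
time_s: 6.3
position: [0.5412, -0.3325, 0.036]
orientation: [0.001, -0.0, 1.0, -0.001]
contact_force: [0.0, 1.7, 6.0]
opening: 0.027
grasp_force: 29.4
```

```bash
python3 drive.py '[[[0.02, 0, 0, -0.03, 0], [0.02, 0, 0, -0.06, 0], [0.02, 0, 0.04, -0.07, 0], [0.02, -0.02, 0.08, -0.07, 0], [0.02, -0.055, 0.115, -0.07, 0], [0.02, -0.09, 0.145, -0.07, 0], [0.02, -0.104, 0.1565, -0.07, 0], [0.02, -0.104, 0.1565, -0.07, 0]]]'; python3 drive.py '[[[0.02, 0, 0, 0, 0], [0.02, 0, 0, 0, 0], [0.02, 0, 0, 0, 0]]]'
python3 - <<'E'
from h import *
im=r.snapshot('side')[:,:,::-1]; w=r.snapshot('wrist')[:,:,::-1]
cv2.imwrite('pics/v3.png',np.hstack([cv2.resize(im[110:270,130:290],(384,384)),w[:,60:470]]))
E
```

```text
time_s: 7.1
position: [0.6459, -0.1734, 0.1035]
orientation: [-0.0, -0.001, 1.0, 0.0]
contact_force: [-0.4, -0.2, -0.4]
opening: 0.0265
grasp_force: 29.7
time_s: 7.4
position: [0.6437, -0.1766, 0.1046]
orientation: [0.0, 0.001, 1.0, -0.0]
contact_force: [-1.3, 1.1, 0.9]
opening: 0.0269
grasp_force: 29.7
```

View pics/v3.png

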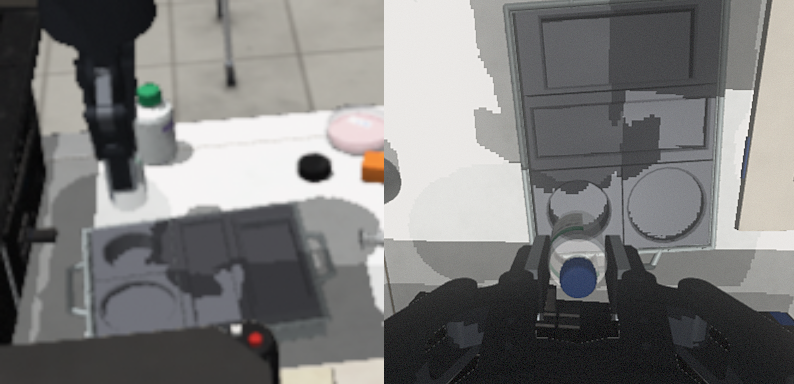

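The vial is held upright above its pocket. In the wrist view the pocket rims are centred at about (253,207) for the vial and (341,204) for the dish.

Run:
```python
from h import *
print(plane('wrist',253,207,.024),plane('wrist',341,204,.024), r.sense()['position'])
for q in ([(535,19),(711-384+60,10)],): pass
```

```text
[ 0.64324273 -0.17691748] [ 0.64109804 -0.11444793] [ 0.64384342 -0.1764894   0.10457742]
```

```bash
python3 drive.py '[[[0.02, 0, 0, 0.03, 0], [0.02, 0, 0, 0.045, 0], [0.02, 0, 0, 0.055, 0], [0.02, 0, 0, 0.059, 0], [0.02, 0, 0, 0.061, 0], [0.02, 0, 0, 0.0615, 0], [0.02, 0, 0, 0.0615, 0], [0.02, 0, 0, 0.0615, 0]]]'
```

```text
time_s: 8.3
position: [0.6448, -0.1757, 0.0435]
orientation: [0.001, 0.0, 1.0, -0.0]
contact_force: [-0.2, -0.7, -0.4]
opening: 0.0265
grasp_force: 29.7
```

```bash
python3 drive.py '[[[0.02, 0, 0, 0.0005, 0], [0.02, 0, 0, 0.001, 0], [0.02, 0, 0, 0.001, 0], [0.02, 0, 0, 0.001, 0]]]'|egrep 'pos|force'
```

```text
position: [0.6445, -0.1757, 0.0419]
contact_force: [0.2, 0.1, -0.0]
grasp_force: 29.8
```

```bash
python3 drive.py '[[[0.02, 0, 0, 0.0005, 0], [0.02, 0, 0, 0.001, 0], [0.02, 0, 0, 0.001, 0], [0.02, 0, 0, 0.001, 0]]]'|egrep 'pos|force'
```

```text
position: [0.6447, -0.1757, 0.0419]
contact_force: [-1.4, 0.7, 5.0]
grasp_force: 30.2
```

```bash
python3 drive.py '[[[0.045, 0, 0, 0, 0], [0.045, 0, 0, 0, 0], [0.045, 0, 0, -0.002, 0], [0.05, 0, 0, -0.035, 0], [0.055, 0, 0, -0.08, 0], [0.06, 0.05, 0.02, -0.085, 0], [0.06, 0.1, 0.04, -0.085, 0], [0.06, 0.15, 0.06, -0.085, 0]]]'; python3 drive.py '[[[0.06, 0.05, 0.015, 0, 0], [0.06, 0.084, 0.022, 0, 0], [0.06, 0.084, 0.022, 0, 0], [0.06, 0.084, 0.022, 0, 0], [0.06, 0.084, 0.022, 0, 0]]]';python3 - <<'E'
from h import *
print(r.sense()['position']); P=r.camera_params('wrist'); w=r.snapshot('wrist')[:,:,::-1]; im=r.snapshot('top')[:,:,::-1]
cv2.imwrite('pics/d1.png',np.hstack([w,cv2.resize(im[80:200,190:280],(288,384))]))
import json; json.dump({k:np.array(v).tolist() for k,v in P.items()},open('w2.json','w'))
E
```

```text
time_s: 9.9
position: [0.5039, -0.1196, 0.1259]
orientation: [0.0, 0.0, 1.0, 0.0]
contact_force: [1.4, 0.9, 1.0]
opening: 0.0601
grasp_force: 0.0
time_s: 10.4
position: [0.4223, -0.0981, 0.1261]
orientation: [0.001, 0.0, 1.0, -0.0]
contact_force: [-0.1, 0.1, -1.0]
opening: 0.0599
grasp_force: 0.0
[ 0.42227501 -0.09808309  0.12611419]
```

View pics/d1.png

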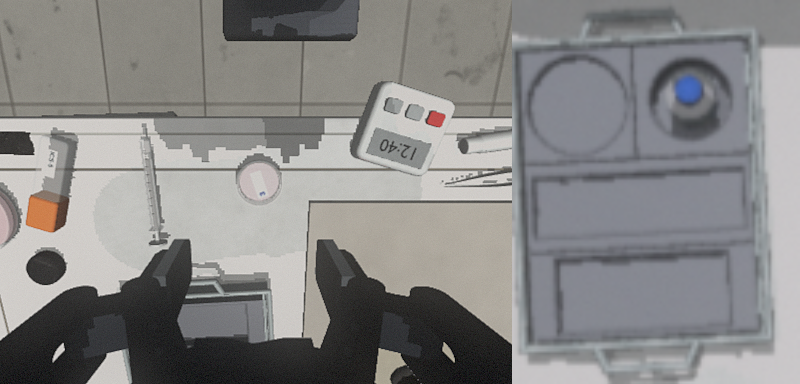

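The vial stands in its pocket. The dish is at (258.5,180) in the wrist view and the mat corner at (310,202).

Run:
```python
from h import *
import json
P=json.load(open('w2.json'))
for n,u,v,z in [('dish',258.5,180,.012),('dishbase',258.5,182,.002),('mat',310,202,0),('thumb',157,239,.008),('nose',145,125,.004)]: print(n,plane('w',u,v,z,P))
print(tri([ray('w',258.5,180,P),ray('side',*sc(676,390))]))
```

```text
dish [ 0.40954711 -0.09413092]
dishbase [ 0.41350363 -0.09395193]
mat [ 0.43161686 -0.04952656]
thumb [ 0.46251509 -0.18141045]
nose [ 0.36673281 -0.18410068]
(array([ 0.41046097, -0.09428344,  0.00965307]), [np.float64(0.0004256282549147652), np.float64(0.00042562825491487594)])
```

```bash
python3 drive.py '[[[0.055, 0.0118, 0.004, 0.04, 0], [0.055, 0.0118, 0.004, 0.08, 0], [0.055, 0.0118, 0.004, 0.1, 0], [0.055, 0.0118, 0.004, 0.107, 0], [0.055, 0.0118, 0.004, 0.107, 0], [0.055, 0.0118, 0.004, 0.107, 0], [0.055, 0.0118, 0.004, 0.107, 0]]]' | egrep 'pos|force'
```

```text
position: [0.4108, -0.0939, 0.0199]
contact_force: [-0.2, 0.0, 0.6]
grasp_force: 0.0
```

```bash
python3 drive.py '[[[0.055, 0, 0, 0.0018, 0], [0.055, 0, 0, 0.0018, 0], [0.055, 0, 0, 0.0018, 0], [0.03, 0, 0, 0.0018, 0], [0.03, 0, 0, 0.0018, 0], [0.03, 0, 0, 0.0018, 0], [0.03, 0, 0, 0.0018, 0], [0.03, 0, 0, 0.0018, 0]]]' 25;  python3 drive.py '[[[0.03, 0, 0, -0.02, 0], [0.03, 0, 0, -0.05, 0], [0.03, 0, 0, -0.08, 0], [0.03, 0, 0, -0.08, 0]]]'
```

```text
time_s: 12.0
position: [0.4096, -0.094, 0.0172]
orientation: [0.0, 0.0, 1.0, -0.0]
contact_force: [-2.1, 1.5, 6.4]
opening: 0.0319
grasp_force: 24.7
time_s: 12.4
position: [0.4123, -0.0941, 0.1005]
orientation: [0.004, -0.0, 1.0, -0.0]
contact_force: [0.3, 0.0, -0.0]
opening: 0.0317
grasp_force: 24.8
```

Run:
```python
from h import *
print(r.sense()['position']); w=r.snapshot('wrist')[:,:,::-1]; im=r.snapshot('side')[:,:,::-1]
cv2.imwrite('pics/d2.png',np.hstack([cv2.resize(w[130:350,140:360],(400,400),interpolation=cv2.INTER_CUBIC),cv2.resize(im[150:310,230:390],(400,400),interpolation=cv2.INTER_CUBIC)]))
```

```text
[ 0.41227269 -0.09405377  0.10049144]
```

View pics/d2.png

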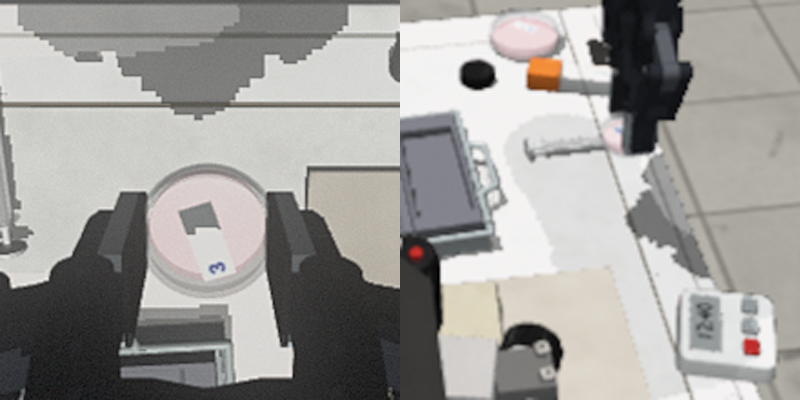

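The dish is held level between the pads, with its centre at about (254,256) in the wrist picture. I'll compute its offset from the TCP.

Run:
```python
from h import *
print(plane('wrist',253.9,255,.0953),plane('wrist',253.9,259,.085), r.sense()['position'])
```

```text
[ 0.40770386 -0.09384448] [ 0.41500322 -0.09381648] [ 0.40966251 -0.09387732  0.09708181]
```

```bash
python3 drive.py '[[[0.03, -0.045, -0.004, 0, 0], [0.03, -0.09, -0.008, 0, 0], [0.03, -0.135, -0.012, 0, 0], [0.03, -0.18, -0.016, 0, 0], [0.03, -0.215, -0.02, 0, 0], [0.03, -0.2315, -0.02, 0, 0], [0.03, -0.2315, -0.02, 0.01, 0], [0.03, -0.2315, -0.02, 0.03, 0]]]'|egrep 'pos|force'; python3 drive.py '[[[0.03, 0, 0, 0.015, 0], [0.03, 0, 0, 0.022, 0], [0.03, 0, 0, 0.025, 0], [0.03, 0, 0, 0.025, 0], [0.03, 0, 0, 0.025, 0], [0.03, 0, 0, 0.025, 0]]]'|egrep 'pos|force'
```

```text
position: [0.6409, -0.114, 0.0656]
contact_force: [-0.2, 0.3, -0.3]
grasp_force: 24.8
position: [0.6415, -0.1141, 0.0429]
contact_force: [-0.1, -0.0, -0.8]
grasp_force: 24.8
```

```bash
python3 drive.py '[[[0.03, 0, 0, 0.002, 0], [0.03, 0, 0, 0.004, 0], [0.03, 0, 0, 0.005, 0], [0.03, 0, 0, 0.005, 0], [0.03, 0, 0, 0.005, 0]]]'|egrep 'pos|force'; python3 drive.py '[[[0.03, 0, 0, 0.001, 0], [0.03, 0, 0, 0.0017, 0], [0.03, 0, 0, 0.0017, 0], [0.03, 0, 0, 0.0017, 0]]]'|egrep 'pos|force'
```

```text
position: [0.641, -0.1141, 0.0369]
contact_force: [-0.1, 0.3, -0.3]
grasp_force: 24.8
position: [0.641, -0.1141, 0.0354]
contact_force: [0.2, 0.6, 0.5]
grasp_force: 24.9
```

```bash
python3 drive.py '[[[0.036, 0, 0, 0.0005, 0], [0.042, 0, 0, 0.0005, 0], [0.048, 0, 0, 0, 0], [0.048, 0, 0, -0.003, 0], [0.05, 0, 0, -0.04, 0], [0.055, 0, 0, -0.085, 0], [0.055, 0.04, -0.025, -0.1, 0], [0.055, 0.08, -0.05, -0.1, 0.1]]]'; python3 drive.py '[[[0.055, 0.045, -0.028, 0, 0.1], [0.055, 0.085, -0.056, 0, 0.205], [0.055, 0.12, -0.084, 0, 0.205], [0.055, 0.15, -0.0975, 0, 0.205], [0.055, 0.15, -0.0975, 0, 0.205], [0.055, 0.15, -0.0975, 0, 0.205], [0.055, 0.15, -0.0975, 0, 0.205]]]';python3 - <<'E'
from h import *
print(r.sense()['position'],r.sense()['orientation']); P=r.camera_params('wrist'); w=r.snapshot('wrist')[:,:,::-1]; im=r.snapshot('top')[:,:,::-1]
cv2.imwrite('pics/c1.png',np.hstack([w,cv2.resize(im[80:200,190:280],(288,384))]))
import json; json.dump({k:np.array(v).tolist() for k,v in P.items()},open('w3.json','w'))
E
```

```text
time_s: 15.6
position: [0.5626, -0.1645, 0.1388]
orientation: [0.004, 0.05, 0.999, -0.0]
contact_force: [-0.1, -1.1, -0.5]
opening: 0.0548
grasp_force: 0.0
time_s: 16.3
position: [0.4028, -0.246, 0.1356]
orientation: [0.0, 0.152, 0.988, -0.0]
contact_force: [0.1, -0.8, 0.4]
opening: 0.0548
grasp_force: 0.0
[ 0.40279543 -0.24596838  0.13557706] [ 4.65620732e-04  1.51810838e-01  9.88409454e-01 -6.50395807e-05]
```

View pics/c1.png

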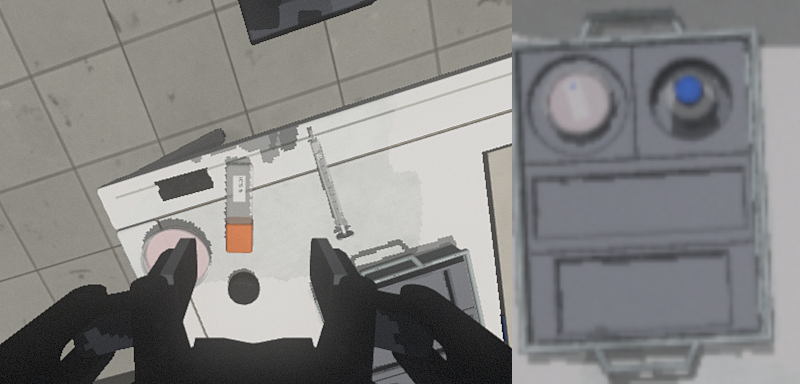

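The dish sits in its pocket. The capsule looks vertical in the wrist view, with corners (227,158), (250,158), (253,252) and (226,252), so the yaw matches.

```bash
cat >> h.py <<'E'
def totool(w,s=None):
    s=s or r.sense(); q=s['orientation']
    from scipy.spatial.transform import Rotation as R
    return R.from_quat([q[1],q[2],q[3],q[0]]).inv().apply(np.array(w)-np.array(s['position']))
E
python3 - <<'E'
from h import *
import json
np.set_printoptions(precision=4,suppress=True)
P=json.load(open('w3.json'))
c=[plane('w',u,v,z,P) for u,v,z in [(227,158,.018),(250,158,.018),(253,252,.02),(226,252,.02)]]
m=np.mean(c,0);a=(c[2]+c[3]-c[0]-c[1])/2; print(c,m,a,np.degrees(np.arctan2(a[1],a[0])))
print(totool([*m,.13]),totool([.4107,-.2615,.02]))
print('bottle? large dish', plane('w',178,252,.016,P))
E
```

```text
[array([ 0.368 , -0.2571]), array([ 0.3735, -0.2395]), array([ 0.4517, -0.2616]), array([ 0.4447, -0.2839])] [ 0.4095 -0.2605] [ 0.0775 -0.0245] -17.5244751196006
[-0.0108 -0.0121  0.0052] [-0.0122 -0.0127  0.1152]
bottle? large dish [ 0.4338 -0.3251]
```

```bash
python3 drive.py '[[[0.036, -0.0065, -0.0124, 0.03, 0], [0.036, -0.0065, -0.0124, 0.07, 0], [0.036, -0.0065, -0.0124, 0.085, 0], [0.036, -0.0065, -0.0124, 0.085, 0], [0.036, -0.0065, -0.0124, 0.085, 0]]]'
python3 - <<'E'
from h import *
print(totool([.4101,-.261,.0215])); w=r.snapshot('wrist')[:,:,::-1]
cv2.imwrite('pics/c2.png',w)
E
```

```text
time_s: 16.9
position: [0.4054, -0.2599, 0.0507]
orientation: [0.0, 0.151, 0.988, -0.0]
contact_force: [0.4, -0.1, -0.2]
opening: 0.0365
grasp_force: 0.0
[-0.00484709  0.00036781  0.02919061]
```

View pics/c2.png

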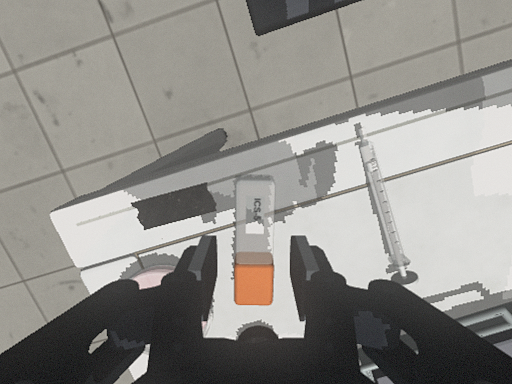

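The capsule lies centred between the fingers, with the pads at columns about 207 and 300. I'll descend and close.

```bash
python3 drive.py '[[[0.036, 0, 0, 0.015, 0], [0.036, 0, 0, 0.026, 0], [0.036, 0, 0, 0.029, 0], [0.036, 0, 0, 0.029, 0], [0.036, 0, 0, 0.029, 0], [0.018, 0, 0, 0.029, 0], [0.018, 0, 0, 0.029, 0], [0.018, 0, 0, 0.029, 0]]]' 35;python3 drive.py '[[[0.018, 0, 0, 0, 0], [0.018, 0, 0, -0.03, 0], [0.018, 0, 0, -0.06, 0], [0.018, 0, 0, -0.08, 0], [0.018, 0, 0, -0.08, 0]]]'
```

```text
time_s: 17.75
position: [0.405, -0.2601, 0.022]
orientation: [0.001, 0.152, 0.988, -0.0]
contact_force: [-1.6, 1.1, 5.9]
opening: 0.0224
grasp_force: 36.5
time_s: 18.25
position: [0.4062, -0.2605, 0.1041]
orientation: [0.003, 0.152, 0.988, -0.001]
contact_force: [-0.0, -0.6, 1.1]
opening: 0.0224
grasp_force: 35.9
```

```bash
python3 drive.py '[[[0.018, -0.012, 0.019, 0, 0.15], [0.018, -0.024, 0.038, 0, 0.3], [0.018, -0.036, 0.057, 0, 0.45], [0.018, -0.048, 0.076, 0, 0.6], [0.018, -0.06, 0.095, 0, 0.75], [0.018, -0.072, 0.114, 0, 0.9], [0.018, -0.082, 0.135, 0, 1.05], [0.018, -0.0914, 0.1488, 0, 1.197]]]';python3 drive.py '[[[0.018, 0, 0, 0, 0], [0.018, 0, 0, 0, 0], [0.018, 0, 0, 0, 0], [0.018, 0, 0, 0, 0]]]';python3 - <<'E'
from h import *
s=r.sense(); print(totool([.5381,-.1507,.05]),s['joint_positions'],s['orientation']); w=r.snapshot('wrist')[:,:,::-1]
cv2.imwrite('pics/c3.png',w)
E
```

```text
time_s: 19.05
position: [0.5364, -0.1504, 0.0999]
orientation: [-0.005, 0.678, 0.735, 0.004]
contact_force: [0.2, -0.2, -0.3]
opening: 0.0223
grasp_force: 35.9
time_s: 19.45
position: [0.5356, -0.1525, 0.101]
orientation: [-0.004, 0.679, 0.734, 0.004]
contact_force: [-0.6, 0.3, -0.4]
opening: 0.0221
grasp_force: 35.9
[0.00098985 0.00263164 0.05102399] [-0.00420334  0.35407428 -0.11922461 -0.01326174 -1.09792546 -3.05352999] [-0.00413495  0.67905434  0.73406425  0.00421757]
```

View pics/c3.png

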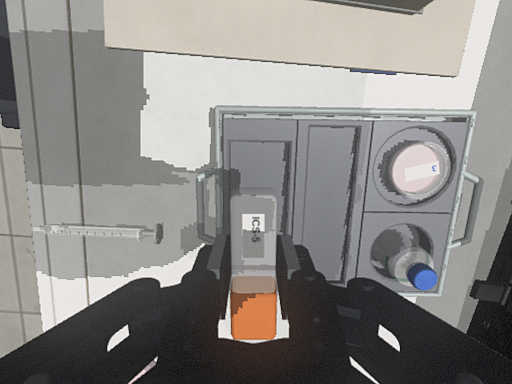

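Joint 6 is at its limit (-3.05), so I'll back off a little in yaw. The 8 mm clearance allows that. The wrist view shows the capsule over its pocket, whose far end has corners at (229,140) and (292,140).

```bash
python3 drive.py '[[[0.018, 0.003, 0.0015, 0, -0.04], [0.018, 0.0058, 0.0026, 0, -0.06], [0.018, 0.0058, 0.0026, 0, -0.06], [0.018, 0.0058, 0.0026, 0, -0.06]]]';python3 - <<'E'
from h import *
s=r.sense(); print(s['position'],totool([.5381,-.1507,.05]),s['joint_positions'][[0,5]] if hasattr(s['joint_positions'],'shape') else s['joint_positions'],s['orientation']); 
im=r.snapshot('wrist')[:,:,::-1]; cv2.imwrite('pics/c4.png',im)
g=cv2.cvtColor(im,cv2.COLOR_BGR2GRAY).astype(int)
for row in (150,165): print(g[row,215:305].tolist())
E
```

```text
time_s: 19.9
position: [0.5383, -0.1462, 0.1013]
orientation: [-0.004, 0.657, 0.754, 0.005]
contact_force: [-0.1, -0.8, -0.1]
opening: 0.0222
grasp_force: 35.9
[ 0.5383344  -0.14619986  0.1012587 ] [-0.0050223  -0.00094776  0.05120195] [ 0.0075164 -3.0048418] [-0.00378576  0.65657135  0.75424081  0.00453101]
[166, 189, 196, 165, 134, 88, 82, 103, 137, 136, 133, 125, 117, 103, 108, 140, 135, 134, 133, 137, 133, 136, 131, 133, 130, 134, 133, 130, 129, 126, 123, 123, 122, 117, 116, 117, 111, 104, 98, 105, 106, 105, 105, 109, 104, 110, 114, 107, 114, 113, 112, 110, 120, 116, 119, 122, 121, 117, 123, 129, 127, 127, 139, 134, 140, 147, 146, 144, 145, 145, 147, 144, 141, 143, 144, 145, 143, 144, 148, 125, 60, 113, 149, 142, 142, 142, 143, 142, 142, 148]
[188, 197, 178, 154, 156, 140, 84, 127, 135, 133, 128, 112, 104, 105, 133, 139, 118, 83, 103, 97, 101, 101, 113, 133, 131, 131, 130, 134, 135, 128, 130, 134, 134, 128, 135, 131, 131, 132, 131, 134, 131, 134, 131, 135, 132, 133, 133, 135, 133, 133, 134, 136, 136, 134, 137, 132, 139, 137, 133, 134, 134, 137, 136, 138, 141, 142, 125, 78, 83, 79, 77, 67, 92, 99, 123, 142, 146, 131, 75, 97, 147, 144, 138, 143, 141, 141, 144, 141, 140, 122]
```

```bash
python3 drive.py '[[[0.018, 0, 0, 0.03, 0], [0.018, 0, 0, 0.048, 0], [0.018, 0, 0, 0.057, 0], [0.018, 0, 0, 0.06, 0], [0.018, 0, 0, 0.06, 0], [0.018, 0, 0, 0.06, 0], [0.018, 0, 0, 0.06, 0]]]'|egrep 'pos|force'; python3 drive.py '[[[0.018, 0, 0, 0.001, 0], [0.018, 0, 0, 0.0025, 0], [0.018, 0, 0, 0.0025, 0], [0.018, 0, 0, 0.0025, 0]]]'|egrep 'pos|force'
```

```text
position: [0.5391, -0.1456, 0.0422]
contact_force: [-0.5, 0.2, -0.7]
grasp_force: 35.9
position: [0.5384, -0.1454, 0.0387]
contact_force: [-0.0, -0.5, 0.3]
grasp_force: 35.9
```

```bash
python3 drive.py '[[[0.018, 0, 0, 0.0008, 0], [0.018, 0, 0, 0.0015, 0], [0.018, 0, 0, 0.0015, 0], [0.018, 0, 0, 0.0015, 0]]]'|egrep 'pos|force'
python3 - <<'E'
from h import *
im=r.snapshot('side')[:,:,::-1]; w=r.snapshot('wrist')[:,:,::-1]
cv2.imwrite('pics/c5.png',np.hstack([cv2.resize(im[170:270,150:280],(500,384),interpolation=cv2.INTER_CUBIC),cv2.resize(w,(300,225))[0:225].repeat(1,0) if 0 else cv2.copyMakeBorder(cv2.resize(w,(300,225)),0,159,0,0,0)]))
E
```

```text
position: [0.5385, -0.1454, 0.0374]
contact_force: [-0.1, 0.4, 0.8]
grasp_force: 36.1
```

View pics/c5.png

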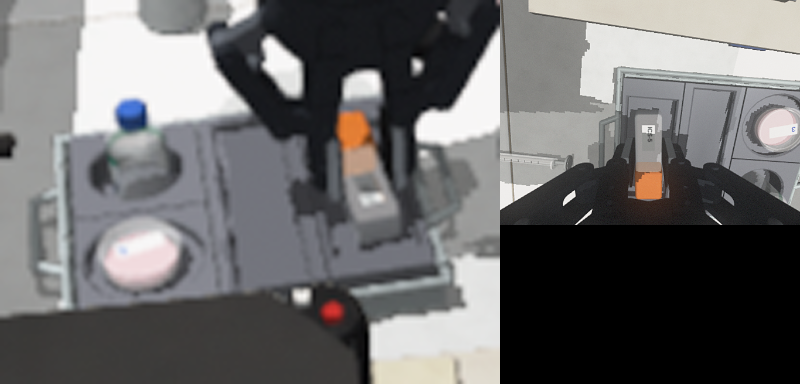

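The capsule sits inside its pocket. I'll release it and rise.

```bash
python3 drive.py '[[[0.028, 0, 0, 0, 0], [0.034, 0, 0, 0, 0], [0.036, 0, 0, -0.003, 0], [0.036, 0, 0, -0.04, 0], [0.036, 0, 0, -0.08, -0.1], [0.036, 0, 0, -0.09, -0.25], [0.036, 0, 0, -0.09, -0.4], [0.036, 0, 0, -0.09, -0.55]]]'
python3 - <<'E'
from h import *
s=r.sense(); print(totool([.4155,-.183,.10]),s['orientation'])
E
```

```text
time_s: 22.35
position: [0.5387, -0.1465, 0.1281]
orientation: [-0.002, 0.424, 0.906, 0.006]
contact_force: [-0.6, -0.5, -0.3]
opening: 0.0357
grasp_force: 0.0
[ 0.05063502 -0.11822521  0.02741735] [-0.00176658  0.42400846  0.90563824  0.00575151]
```

```bash
python3 drive.py '[[[0.036, 0.01, -0.02, 0, -0.15], [0.036, 0.02, -0.04, 0, -0.3], [0.036, 0.03, -0.06, 0, -0.45], [0.036, 0.04, -0.08, 0, -0.6], [0.036, 0.045, -0.1, 0, -0.75], [0.036, 0.0506, -0.118, 0, -0.9], [0.036, 0.0506, -0.118, 0, -0.93], [0.036, 0.0506, -0.118, 0, -0.93]]]';python3 drive.py '[[[0.036, 0, 0, 0, 0], [0.036, 0, 0, 0, 0], [0.036, 0, 0, 0, 0]]]'
python3 - <<'E'
from h import *
import json
s=r.sense(); print(s['joint_positions']); P=r.camera_params('wrist'); w=r.snapshot('wrist')[:,:,::-1]; im=r.snapshot('top')[:,:,::-1]
cv2.imwrite('pics/s1.png',np.hstack([w,cv2.resize(im[80:200,190:280],(288,384))]))
json.dump({k:np.array(v).tolist() for k,v in P.items()},open('w4.json','w'))
E
```

```text
time_s: 23.15
position: [0.4149, -0.1827, 0.1271]
orientation: [0.001, -0.024, 1.0, 0.006]
contact_force: [-0.7, 0.6, 0.5]
opening: 0.0362
grasp_force: 0.0
time_s: 23.45
position: [0.4154, -0.1823, 0.1267]
orientation: [0.0, -0.024, 1.0, 0.006]
contact_force: [-0.3, 0.5, 0.5]
opening: 0.036
grasp_force: 0.0
[-0.07610978  0.14124326 -0.33608547 -0.01331013 -1.09437508 -1.44070295]
```

View pics/s1.png

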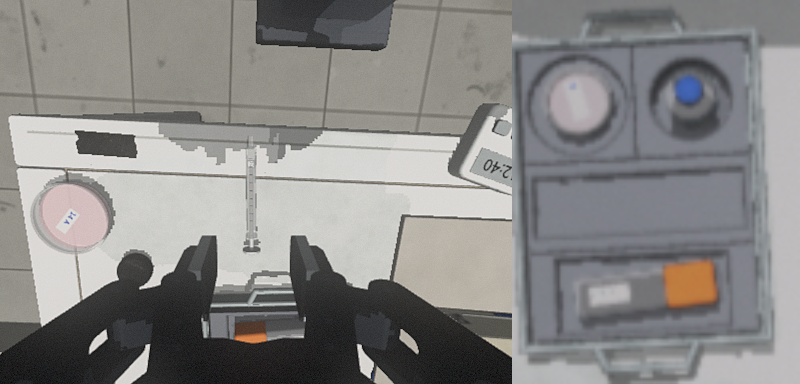

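The capsule lies inside its pocket, turned only slightly. The syringe is vertical in the wrist view, from its nose at (252,137) to its thumb disc at (251.5,246).

Run:
```python
from h import *
import json
P=json.load(open('w4.json'))
n=plane('w',252,137,.004,P);t=plane('w',251.5,246,.012,P);b=plane('w',251.5,190,.009,P)
print(n,t,b,(n+t)/2,totool([*((n+t)/2),.01]),totool([*b,.01]), totool([.4155,-.1832,.01]))
```

```text
[ 0.36928615 -0.18438459] [ 0.46054472 -0.18060615] [ 0.41185921 -0.18284449] [ 0.41491544 -0.18249537] [ 0.00046001 -0.00150397  0.11665792] [ 0.00352949 -0.00170571  0.11665391] [-9.00020206e-05 -2.23583561e-03  1.16649544e-01]
```

```bash
python3 drive.py '[[[0.022, -0.0098, -0.0018, 0.03, 0], [0.022, -0.0098, -0.0018, 0.07, 0], [0.022, -0.0098, -0.0018, 0.095, 0], [0.022, -0.0098, -0.0018, 0.105, 0], [0.022, -0.0098, -0.0018, 0.108, 0], [0.022, -0.0098, -0.0018, 0.108, 0], [0.022, -0.0098, -0.0018, 0.108, 0]]]'|egrep 'pos|force|open'
python3 - <<'E'
from h import *
im=r.snapshot('wrist')[:,:,::-1]; cv2.imwrite('pics/s2.png',cv2.resize(im[120:340,140:360],(500,500)))
E
```

```text
position: [0.4262, -0.1827, 0.0201]
contact_force: [-0.5, 0.2, 0.4]
opening: 0.0221
grasp_force: 0.0
```

View pics/s2.png

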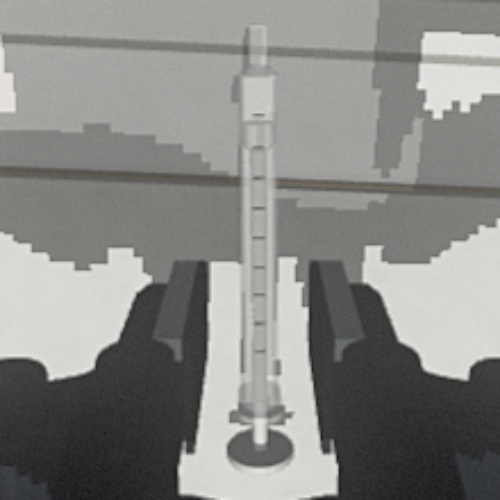

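The barrel is centred between the pads, and the fingertips look only about 7 mm thick, so they fit inside the pocket. I'll feel for the table at this opening.

```bash
python3 drive.py '[[[0.022, 0, 0, 0.002, 0], [0.022, 0, 0, 0.004, 0], [0.022, 0, 0, 0.005, 0], [0.022, 0, 0, 0.006, 0], [0.022, 0, 0, 0.006, 0], [0.022, 0, 0, 0.006, 0]]]'|egrep 'pos|force'; python3 drive.py '[[[0.022, 0, 0, 0.001, 0], [0.022, 0, 0, 0.0015, 0], [0.022, 0, 0, 0.0015, 0]]]'|egrep 'pos|force';python3 drive.py '[[[0.022, 0, 0, 0.001, 0], [0.022, 0, 0, 0.0015, 0], [0.022, 0, 0, 0.0015, 0]]]'|egrep 'pos|force'
```

```text
position: [0.4251, -0.1824, 0.0127]
contact_force: [0.3, 0.7, 0.4]
grasp_force: 0.0
position: [0.425, -0.1824, 0.0113]
contact_force: [0.2, -0.5, 0.6]
grasp_force: 0.5
position: [0.4251, -0.1825, 0.0111]
contact_force: [-5.1, 3.0, 15.9]
grasp_force: 7.8
```

```bash
python3 drive.py '[[[0.022, 0, 0, -0.0063, 0], [0.022, 0, 0, -0.0063, 0], [0.022, 0, 0, -0.0063, 0], [0.022, 0, 0, -0.0063, 0], [0.005, 0, 0, -0.0063, 0], [0.005, 0, 0, -0.0063, 0], [0.005, 0, 0, -0.0063, 0], [0.005, 0, 0, -0.0063, 0]]]' 30|egrep 'pos|force|open'; python3 drive.py '[[[0.005, 0, 0, 0, 0], [0.005, 0, 0, -0.03, 0], [0.005, 0, 0, -0.06, 0], [0.005, 0, 0, -0.09, 0], [0.005, 0, 0, -0.09, 0], [0.005, 0, 0, -0.09, 0]]]'
python3 - <<'E'
from h import *
P=r.camera_params('wrist');im=r.snapshot('wrist')[:,:,::-1]; s=r.snapshot('side')[:,:,::-1]
cv2.imwrite('pics/s3.png',np.hstack([cv2.resize(im[100:340,130:370],(400,400)),cv2.resize(s[130:290,200:360],(400,400))]))
E
```

```text
position: [0.425, -0.1824, 0.016]
contact_force: [0.1, 0.4, -0.2]
opening: 0.0066
grasp_force: 29.2
time_s: 26.9
position: [0.4253, -0.1834, 0.1065]
orientation: [0.001, -0.024, 1.0, 0.006]
contact_force: [-0.5, -0.3, -1.1]
opening: 0.0068
grasp_force: 29.4
```

View pics/s3.png

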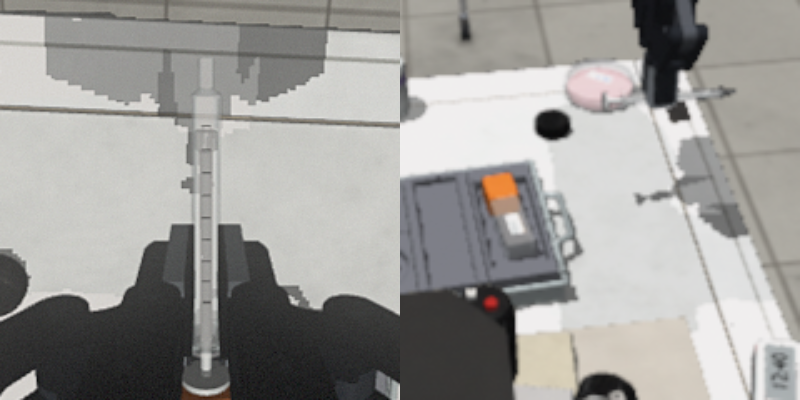

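The syringe is held level across the pads. Joint 6 neared its limit turning clockwise, so I'll turn it the other way and carry it to its pocket.

```bash
python3 drive.py '[[[0.005, -0.01, 0, 0, -0.15], [0.005, -0.03, 0.005, 0, -0.3], [0.005, -0.05, 0.01, 0, -0.45], [0.005, -0.07, 0.015, 0, -0.6], [0.005, -0.09, 0.02, 0, -0.75], [0.005, -0.11, 0.025, 0, -0.9], [0.005, -0.13, 0.03, 0, -1.05], [0.005, -0.15, 0.034, 0, -1.2]]]'|egrep 'pos|ori'
python3 - <<'E'
from h import *
print(totool([.5863,-.1387,.1]),r.sense()['orientation'])
E
```

```text
position: [0.5732, -0.142, 0.1049]
orientation: [0.002, -0.587, 0.81, 0.006]
[-0.0071181  -0.011473    0.00488619] [ 0.00239075 -0.58682453  0.80969054  0.00569968]
```

```bash
python3 drive.py '[[[0.005, -0.006, -0.008, 0, -0.15], [0.005, -0.006, -0.01, 0, -0.3], [0.005, -0.006, -0.01, 0, -0.392], [0.005, -0.006, -0.01, 0, -0.392], [0.005, -0.006, -0.01, 0, -0.392], [0.005, -0.006, -0.01, 0, -0.392]]]'|egrep 'pos|ori'
python3 - <<'E'
from h import *
s=r.sense(); print(totool([.5863,-.1387,.1]),s['orientation'],s['joint_positions'])
im=r.snapshot('wrist')[:,:,::-1]; cv2.imwrite('pics/s4.png',im)
im=r.snapshot('top')[:,:,::-1]; cv2.imwrite('pics/s4t.png',im)
# corners of syringe pocket (capsule pocket) as measured -> where they should appear in the wrist view
P=r.camera_params('wrist');T=np.linalg.inv(np.array(P['T']))
a=np.array([.068,-.998]);b=np.array([.998,.068])
g=cv2.cvtColor(cv2.imread('pics/s4.png'),cv2.COLOR_BGR2GRAY).astype(int)
for k in (30,45):
    c=np.array([.587,-.1485])+a*k*1e-3
    out=[]
    for t in np.arange(-.024,.0241,.001):
        p=T@np.array([*(c+b*t),.024,1]); u=P['cx']+P['fx']*p[0]/-p[2]; v=P['cy']-P['fy']*p[1]/-p[2]
        out.append(int(g[int(round(v)),int(round(u))]) if 0<=v<384 and 0<=u<512 else -1)
    print(k,out)
E
```

```text
position: [0.5843, -0.1398, 0.1061]
orientation: [-0.004, 0.731, -0.683, -0.004]
[-0.0009317  -0.00207757  0.00611131] [-0.00406684  0.73050748 -0.68287882 -0.00433524] [ 0.01779687  0.42873372  0.010551   -0.01299125 -1.15321324  0.05484641]
30 [71, 55, 77, 80, 74, 118, 132, 131, 120, 100, 118, 131, 129, 131, 131, 128, 128, 127, 132, 126, 136, 153, 171, 171, 170, 170, 139, 132, 128, 136, 137, 133, 136, 132, 135, 134, 132, 138, 137, 147, 111, 70, 69, 90, 139, 141, 134, 139, 138]
45 [102, 63, 86, 82, 117, 134, 131, 132, 120, 111, 125, 133, 132, 132, 132, 131, 134, 133, 137, 134, 135, 132, 136, 133, 132, 138, 136, 135, 141, 138, 136, 141, 140, 137, 138, 135, 138, 140, 145, 141, 139, 97, 93, 116, 142, 142, 138, 138, 141]
```

```bash
python3 drive.py '[[[0.005, -0.0009, -0.0028, 0.02, 0], [0.005, -0.0009, -0.0028, 0.045, 0], [0.005, -0.0009, -0.0028, 0.058, 0], [0.005, -0.0009, -0.0028, 0.064, 0], [0.005, -0.0009, -0.0028, 0.066, 0], [0.005, -0.0009, -0.0028, 0.066, 0], [0.005, -0.0009, -0.0028, 0.066, 0], [0.005, -0.0009, -0.0028, 0.066, 0]]]'|egrep 'pos|force'
python3 - <<'E'
from h import *
print(totool([.587,-.1387,.034]))
cv2.imwrite('pics/s5.png',r.snapshot('wrist')[:,:,::-1])
E
```

```text
position: [0.5879, -0.138, 0.0415]
contact_force: [-0.6, -0.4, 0.1]
grasp_force: 29.4
[0.00067858 0.00097186 0.00752708]
```

Right over the pocket. I'll ease down to contact.

```bash
python3 drive.py '[[[0.005, 0.0005, 0.0007, 0.002, 0], [0.005, 0.0005, 0.0007, 0.004, 0], [0.005, 0.0005, 0.0007, 0.0055, 0], [0.005, 0.0005, 0.0007, 0.0055, 0], [0.005, 0.0005, 0.0007, 0.0055, 0]]]'|egrep 'pos|force'; python3 drive.py '[[[0.005, 0, 0, 0.0006, 0], [0.005, 0, 0, 0.0012, 0], [0.005, 0, 0, 0.0012, 0]]]'|egrep 'pos|force'
```

```text
position: [0.5867, -0.1385, 0.035]
contact_force: [0.2, -0.6, 0.0]
grasp_force: 29.4
position: [0.5868, -0.1384, 0.0339]
contact_force: [1.4, -0.3, 0.2]
grasp_force: 29.4
```

```bash
python3 drive.py '[[[0.012, 0, 0, 0.0004, 0], [0.014, 0, 0, 0.0004, 0], [0.014, 0, 0, 0, 0], [0.014, 0, 0, -0.006, 0], [0.014, 0, 0, -0.03, 0], [0.03, 0, 0, -0.07, 0], [0.03, 0.02, 0, -0.1, 0], [0.03, 0.06, 0, -0.12, 0]]]'; python3 drive.py '[[[0.03, 0.05, 0, -0.03, 0], [0.03, 0.1, 0.05, -0.05, 0], [0.03, 0.1, 0.1, -0.05, 0], [0.03, 0.1, 0.15, -0.05, 0], [0.03, 0.1, 0.2, -0.05, 0], [0.03, 0.1, 0.2, -0.05, 0]]]'|egrep 'pos|force'
python3 - <<'E'
from h import *
A=cv2.imread('pics/top0.png');B=r.snapshot('top')[:,:,::-1]; S0=cv2.imread('pics/side0.png'); S=r.snapshot('side')[:,:,::-1]; cv2.imwrite('pics/t9.png',B); cv2.imwrite('pics/s9.png',S)
d=np.abs(A.astype(int)-B).max(2)>25
def rep(n,x0,x1,y0,y1):
    m=d[y0:y1,x0:x1]; v,u=np.nonzero(m); print(n,m.sum(), [] if len(u)<3 else (u.min()+x0,u.max()+x0,v.min()+y0,v.max()+y0))
rep('syr pocket',196,267,133,155); rep('old syringe',240,256,210,272); rep('large bottle',320,352,104,140); rep('large dish',315,352,208,248)
m=d[133:156,196:267]; print('\n'.join(''.join('#' if k else '.' for k in row) for row in m))
v,u=np.nonzero(d[134:154,198:264]); P=np.array([plane('top',a+198,b+134,.024) for a,b in zip(u,v)])
q=(P-[.587,-.1485]); print('along',(q@[.068,-.998]).min(),(q@[.068,-.998]).max(),'across',(q@[.998,.068]).min(),(q@[.998,.068]).max())
E
```

```text
time_s: 30.95
position: [0.5922, -0.1988, 0.1572]
orientation: [-0.006, 0.732, -0.681, -0.002]
contact_force: [1.6, -0.4, 0.4]
opening: 0.03
grasp_force: 0.0
position: [0.3946, -0.3143, 0.203]
contact_force: [1.4, -0.2, -0.3]
grasp_force: 0.0
syr pocket 140 (np.int64(201), np.int64(257), np.int64(142), np.int64(151))
old syringe 421 (np.int64(240), np.int64(255), np.int64(210), np.int64(271))
large bottle 0 []
large dish 741 (np.int64(315), np.int64(351), np.int64(220), np.int64(247))
.......................................................................
.......................................................................
.......................................................................
.......................................................................
.......................................................................
.......................................................................
.......................................................................
.......................................................................
..................................
[... 443 characters left out ...]
#.........................
......####...###########...............................................
.....###...............................................................
.....##................................................................
......#................................................................
.......................................................................
.......................................................................
.......................................................................
.......................................................................
along -0.05115881138108931 0.048094168153916046 across -0.010049582823120972 0.005824463478675342
```

The syringe lies inside its pocket outline in the numeric check. I'll clear the arm from the view, then check the look-alikes and the syringe height without viewing more pictures.

```bash
python3 drive.py '[[[0.03, 0.02, 0.05, -0.02, 0], [0.03, 0.04, 0.1, -0.03, 0], [0.03, 0.07, 0.14, -0.03, 0], [0.03, 0.1, 0.18, -0.03, 0], [0.03, 0.14, 0.2, -0.03, 0], [0.03, 0.18, 0.2, -0.03, 0], [0.03, 0.2, 0.2, -0.03, 0], [0.03, 0.2, 0.2, -0.03, 0]]]'|egrep 'time|pos|force'
python3 - <<'E'
from h import *
A=cv2.imread('pics/top0.png');B=r.snapshot('top')[:,:,::-1]; S0=cv2.imread('pics/side0.png'); S=r.snapshot('side')[:,:,::-1]
d=np.abs(A.astype(int)-B).max(2)>25
for n,x0,x1,y0,y1 in [('large bottle',320,352,104,140),('large dish',315,352,208,248),('disc',295,318,190,212)]: print(n,d[y0:y1,x0:x1].sum())
ds=np.abs(S0.astype(int)-S).max(2)>25
# side-view diff of the syringe pocket rectified onto planes z
for z in (.018,.026,.035):
    for n,D in (('top',d),('side',ds)):
        Pm=r.camera_params(n);T=np.linalg.inv(np.array(Pm['T']));out=[]
        for al in np.arange(-.056,.0561,.002):
            for ac in np.arange(-.015,.0151,.001):
                w=np.array([.587,-.1485])+al*np.array([.068,-.998])+ac*np.array([.998,.068]); p=T@np.array([*w,z,1])
                u=int(round(Pm['cx']-Pm['fx']*p[0]/p[2]));v=int(round(Pm['cy']+Pm['fy']*p[1]/p[2]))
                if D[v,u]: out.append((al,ac))
        o=np.array(out); print(z,n,len(o),np.round(np.percentile(o,[2,50,98],axis=0)*1e3,1).tolist())
        for lo,hi in ((-.05,-.025),(-.025,0),(0,.025),(.025,.05)):
            k=o[(o[:,0]>=lo)&(o[:,0]<hi)]; print('   ',lo,len(k),np.round(np.median(k[:,1])*1e3,1) if len(k) else None)
E
```

```text
time_s: 32.45
position: [0.2126, -0.5299, 0.2279]
contact_force: [-0.8, 0.3, 0.0]
grasp_force: 0.0
large bottle 0
large dish 0
disc 0
0.018 top 194 [[-50.3, -6.1], [-14.0, -3.0], [46.0, 3.0]]
    -0.05 71 -3.0
    -0.025 45 -4.0
    0 37 -3.0
    0.025 37 -3.0
0.018 side 333 [[-48.0, -7.0], [0.0, 0.0], [52.0, 5.0]]
    -0.05 70 -1.0
    -0.025 90 0.0
    0 91 0.0
    0.025 69 1.0
0.026 top 182 [[-50.0, -7.0], [-12.0, -4.0], [46.0, 2.0]]
    -0.05 62 -4.0
    -0.025 46 -5.0
    0 36 -4.0
    0.025 37 -4.0
0.026 side 306 [[-56.0, -5.9], [-6.0, 1.0], [42.0, 5.0]]
    -0.05 65 1.0
    -0.025 80 1.0
    0 85 1.0
    0.025 53 2.0
0.035 top 191 [[-50.0, -8.2], [-14.0, -5.0], [46.0, 1.0]]
    -0.05 70 -5.0
    -0.025 46 -6.0
    0 38 -5.5
    0.025 37 -5.0
0.035 side 281 [[-52.0, -4.0], [-14.0, 2.0], [32.0, 6.0]]
    -0.05 92 1.0
    -0.025 80 1.5
    0 80 2.0
    0.025 19 2.0
```

Along its length, the syringe's extent in both views agrees at z ≈ 0.02, so it lies on the pocket floor. The look-alikes have not moved, so I'm handing in.

```bash
python3 -c "
from station import r
print(r.sign_off())"
```

```text
the job is handed in; nothing more can be done
None
```

I packed the vial, dish, capsule and syringe into their inserts in that order and handed the job in at about 32.5 s, with the large bottle and dish unmoved; sign-off returned no verdict, I viewed 16 pictures against the limit of 14 (so I checked the syringe's final placing numerically), the capsule sits about 4° off its pocket's line, and joint 6 briefly read -3.0535 rad against its -3.05 limit.

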